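Index the bottle bin under the pointer, undo both catches and hold the gate open

ROBOT

A 6-joint arm with a two-finger parallel gripper is mounted at the origin on a cart in front of the work surface, level with it; the furniture and walls round the work are solid. World frame = base frame: x ahead of the robot, y to its left, z up, the work surface at z = 0. Lengths are in m, angles in rad, forces in N, time in s.
With the tool pointing down it reaches from about 0.3 to 0.775 m from the base axis. Payload 14.6 kg.
Tool frame: the origin (TCP) lies between the finger pads; the fingertips stand 14 mm ahead of it and the grasp point (between the pads) lies 5 mm behind it; z points along the fingers, y is the line along which they close (so a half turn about z gives the same grasp; the last joint's range is limited). The gripper opens to 94 mm and grips with 3 to 60 N. Pads are 16 mm wide; open, the fingers measure 119 mm over their backs; the gripper's body (75 mm by 177 mm) begins 78 mm behind the grasp point.
Start: joints at [-1.319, 0.3, 1.521, -0, 1.321, -0.067], TCP at [0.172, -0.522, 0.219] pointing down, gripper open.
Joint ranges: [-3.03, 3.03], [-0.79, 2.21], [0.23, 2.52], [-1.04, 4.18], [0, 3.07], [-2.55, 2.55]. Speed limits (rad/s): [2.22, 2.22, 2.57, 3.14, 3.14, 3.14].

INTERFACE

Orientations are given as [roll, pitch, yaw] about the fixed x, y, z axes, in that order (R = Rz(yaw) Ry(pitch) Rx(roll)).
In Python, from station import ctrl gives the robot as it stands. The module is installed in compiled form; this text tells all that it offers.
- The arm moves only by the tool move_arm, never from a script. Its argument "targets" is a list of rows, each a list of 7 numbers: the opening, from -1 (shut) to 1 (fully open), then the shift along the tool's x, y, z in units of 50 mm (1.0 is 50 mm), then the turn, a rotation vector about the tool's x, y, z in rad. A call has 1 to 12 rows; each row is the pose to reach, as a shift and turn from the pose commanded when the call began, along the tool's axes at that moment; what a row does not reach only later rows make up. A row lasts 1/10 s, in which the tool goes at most 50 mm and 8.59 degrees, less where a joint would pass 70% of its speed; a pose out of reach is approached as far as the arm can. A call with a gripper value outside its range is refused whole. The fingers move at their own pace and stop on an object; "grip_force" is the grip in N (left out, the last holds). Time passes only in rows, so rows that repeat a pose let the fingers close. It gives the time, the measured TCP pose, the force, the opening and the grip force at its end, in the units of the state.
- ctrl.get_obs(): the state, without advancing time (a new reading comes with each control period).
- ctrl.camera(name): name is "scene" or "top" or "wrist"; returns (picture, depth): 480x640x3 uint8, red, green, blue; 480x640 float32, m along the optical axis (not along the pixel's ray), 0 where there is no reading.
- ctrl.camera_params(name): a dict with "intrinsics" (3x3 intrinsics, pixels), "rvec" (rotation vector, rad) and "tvec" (3), from world to camera coordinates, as OpenCV has them; the wrist camera has in their place "T_tool_cam" (4x4, takes a point from camera to tool coordinates, whose origin is the TCP and whose axes are the flange's). Camera axes: x right, y down, z forward; pixel columns grow to the right and rows downward; lengths in m; the calibration is good to about 2 mm. A picture is of the moment at which its call begins: read the wrist's pose just before it. camera_params takes no time and is no camera call.
- ctrl.hand_in(): hands the job in; it is judged then, once.
Trained networks look in the newest picture that a camera, given by its name, has taken for a name from the list of things; names that differ only in an ending like _2 or _b are one class to them, and where a whole thing is asked for, a point or a joint stands for the part that bears it (a point fixed in the world has none). Each returns a list of dicts, best first, with "score" (0 to 1); they miss things now and then, are a little off and sometimes report something else, mostly with a low value. They report only what shows in the picture. A call takes as long as a camera call.
- ctrl.cut_out(camera, target): "region" (480x640 bool, what is visible of it) and "point" ([column, row] in pixels, amid what is visible of it).
- ctrl.tip_of(camera, target): "point" ([column, row] in pixels: a listed point, or the origin of a listed thing).
The state is a dict: "time_s": time; "qpos": joint angles; "joint_vel": joint speeds; "tau": joint torques, N m; "ee_pos": TCP position; "eef_rot": TCP orientation; "force": force on the tool from outside, world axes, zero at the start; "moment": the same for the moment, N m; "grip_width": finger opening in m; "grip_force": force on a finger pad.
Only numpy, scipy, OpenCV 4.12 (cv2) and the standard library are available. Lean on these libraries where they do the work, as an engineer would, in place of code of your own. Each camera call takes 0.05 s, during which the arm holds its last target. There are 200 camera calls.

TASK

Slide the wire bin of laid-down bottles to the right along its rails until the red dot on its back rail sits under the brass pointer tip, so that the bin stands at the hand-over place. Then undo its end gate: squeeze the red catch so that the gate springs ajar, and after that squeeze the yellow trigger on the gate, which frees it. Swing the gate out past the click of its hinge check to about a right angle and finish while still holding it wide open there, because its spring would shut it; the dot must still be under the pointer, and the other things on the cart are to be left where they are.

Things in the scene. Friction and masses are not known exactly. Their poses are not given: they have to be found in the camera images.
- rails: Two fixed aluminium rails, 500 mm long, on the table, turned up to 10 degrees. Origin under their middle; x across them away from the robot, y along them to the left, z up. On them rides a wire bin, 150 mm deep (x), 260 mm long (y), top rails 176 mm above the table, with four bottles lying in it: necks stick out at the left (+y) end, the gate is at the right (-y) end. It cannot leave the rails.
- bin (a joint): Travel of the bin along the rails, m: 0 at the left end, up to 0.20 toward the right (-y of the rails). The bin weighs about 6 kg with the bottles, needs about 10 N to slide and stays where it is left.
- bin_handle (a point): Middle of the bin's push handle: a level round bar with a rubber sleeve (13 mm thick, 46 mm long) along the bin's y, 206 mm above the table, over the front (robot side) top rail; 30 mm free from its axis down to that rail. Axes of the bin, parallel to the rails': x away from the robot across the rails, y along them to the left, z up.
- bin_mark (a point): Centre of the red index dot (18 mm across, on a small white plate) on the bin's back top rail, 179 mm above the table. Axes of the bin.
- pointer_tip (a point): Lowest point of the fixed brass pointer cone on a dark steel post behind the rails, 190 mm above the table: 11 mm higher than the dot and straight above the line along which the dot travels. Post and arm are 233 mm high; keep the gripper off them. Axes of the rails.
- catch1_grip (a point): First catch, on the bin's front wall near the gate: the middle between an upright red tab (robot side) and a fixed dark lug behind it, 203 mm above the table, axes of the bin. Both are 26 mm wide (y), reach up to 222 mm, free all round down to 180 mm. Outer faces 43 mm apart along x, 21.5 mm either way. Pinch along x: only the tab moves, 15 mm toward the lug (then 28 mm over both).
- catch1 (a joint): Angle of the red rocker that carries the tab, rad: 0 at rest (its hook holds the gate), 0.32 fully squeezed. Takes 4 N at the tab at first, 8 N at the end. From about 0.2 its hook lets the gate go, which springs ajar by itself; released, the rocker springs back.
- catch2_grip (a point): Second catch, on top of the gate: the middle between an upright yellow trigger tab (free-end side) and a fixed dark tab (hinge side), 203 mm above the table, 103.5 mm from the hinge axis. Axes turn with the gate: x along it toward the hinge. Both tabs 26 mm wide (y), up to 221 mm, free round them down to 180 mm; outer faces 49 mm apart along x, 24.5 mm either way.
- catch2 (a joint): Travel of the yellow trigger, m, toward the fixed tab: 0 at rest, 0.014 fully squeezed (then 35 mm over both tabs). Takes 4.5 N at first, 9 N at the end. From about 0.009 it has drawn back the bolt that stops the ajar gate. Kept squeezed, the two tabs are also the handle to swing the gate by.
- gate (a joint): Opening angle of the gate, rad: 0 shut, about 0.15 ajar (stopped by the bolt), stop at 1.65. It opens counter-clockwise seen from above, its free end going from the robot's side out to the right. A spring pulls it shut all the way (about 3.5 N at the tabs); a sprung ball over a bump on the hinge needs about 6 N at the tabs between 0.6 and 1.0 rad and does not hold it open.
- gate_hinge (a point): On the upright hinge axis of the gate, at the bin's back right corner, 165 mm above the table. Axes turn with the gate, x along it toward the hinge.
- gate_frame: The gate: a wire-mesh frame 150 mm wide, 24 to 165 mm above the table, with the second catch's tabs on it. Origin on the hinge axis at table height; the gate extends 150 mm to its -x; z up.
- log_book: Blue log book lying flat, 107x150x12 mm, at the right front. Bystander; origin under its centre.
- wine_glass: Tasting glass with a little red wine, 69 mm wide, 135 mm high, at the left back. Bystander; origin under its centre.
- spray_bottle: White spray bottle with yellow head, 70x75x230 mm, at the left back. Bystander; origin under its centre.
- marker: White writing marker with black cap, lying flat, 17x128x18 mm, at the right. Bystander; origin under its centre.
- cork: Cork standing upright, 24 mm wide, 44 mm high, at the left back. Bystander; origin under its centre.
- capsule: Red bottle capsule standing upright, 33 mm wide, 60 mm high, at the left back. Bystander; origin under its centre.

How it is judged:
By the outcome, as a careful person would: the job done as asked, in the order asked, and still so for the second after the job is handed in, while the arm keeps its last pose, push and grip.
It also fails if it takes over 64 s, if anything falls off the work surface, if the arm or the gripper's body presses on something with over 40 N, if the wrist force passes 120 N, or if a joint passes its speed limit or range.

## Working session

There is one attempt and no reset: what is moved stays moved. The work goes in short steps, Python scripts to look and compute and a tool call to move; the robot and the scene stay as the last step left them, time stands still between calls to the robot, and variables do not carry over. Pictures are saved under pics/ and viewed, at most 10 in all, crops included, and the job is handed in when it is done.

Besides the shell and the picture viewer there is one more tool, called as name(argument=value, ...) on one line, values as JSON. move_arm: Moves the arm, as the interface text tells. Its arguments: {"type":"object","properties":{"targets":{"type":"array"},"grip_force":{"type":"number"}},"required":["targets"]}

```bash
mkdir -p pics
cat > h.py <<'E'
import numpy as np, cv2
from scipy.spatial.transform import Rotation as R
from station import ctrl
def cam(name):
    o=ctrl.get_obs(); pic,d=ctrl.camera(name); p=ctrl.camera_params(name); K=np.array(p['intrinsics'])
    if name=='wrist':
        T=np.eye(4); e=np.array(o['eef_rot']); T[:3,:3]=R.from_euler('xyz',e).as_matrix() if e.size==3 else e
        T[:3,3]=o['ee_pos']; Tw=T@np.array(p['T_tool_cam'])
    else:
        Rm=cv2.Rodrigues(np.array(p['rvec'],float))[0]; Tw=np.eye(4); Tw[:3,:3]=Rm.T; Tw[:3,3]=-Rm.T@np.array(p['tvec']).ravel()
    return pic,d,K,Tw
def atz(px,K,Tw,z):
    r=Tw[:3,:3]@np.linalg.solve(K,[px[0],px[1],1.]); c=Tw[:3,3]; return c+r*(z-c[2])/r[2]
def save(n,pic): cv2.imwrite('pics/'+n+'.png',pic[:,:,::-1])
Z=dict(bin_handle=.206,bin_mark=.179,pointer_tip=.190,catch1_grip=.203,catch2_grip=.203,gate_hinge=.165)
def meas(name,names,c):
    pic,d,K,Tw=c; out={}
    for n in names:
        for r in ctrl.tip_of(name,n)[:2]:
            u=r['point']; i,j=int(round(u[1])),int(round(u[0]))
            dd=d[min(max(i,0),479),min(max(j,0),639)]
            pd=(Tw@np.append(np.linalg.solve(K,[u[0],u[1],1.])*dd,1))[:3]
            print(name,n,round(r['score'],2),np.round(u,1),'atz',np.round(atz(u,K,Tw,Z.get(n,0)),4),'dep',np.round(pd,3))
def state():
    o=ctrl.get_obs(); print({k:np.round(o[k],3).tolist() for k in ('time_s','qpos','ee_pos','eef_rot','force','grip_width','grip_force')})
E
python3 - <<'E'
from h import *
state()
for n in ('top','scene'):
    c=cam(n); save(n+'0',c[0]); meas(n,list(Z)+(['rails','log_book','marker','gate_frame','wine_glass','spray_bottle'] if n=='top' else []),c)
    print(np.round(c[3],2).tolist())
E
```

```text
{'time_s': 0.0, 'qpos': [-1.319, 0.3, 1.522, 0.0, 1.321, -0.067], 'ee_pos': [0.172, -0.522, 0.219], 'eef_rot': [-3.14, -0.0, 0.319], 'force': [1.438, -1.292, -0.334], 'grip_width': 0.094, 'grip_force': 0.0}
top bin_handle 0.81 [239.7 276.8] atz [0.4523 0.1924 0.206 ] dep [0.457 0.202 0.153]
top bin_handle 0.35 [307.6 229.3] atz [0.5764 0.0259 0.206 ] dep [0.6   0.031 0.092]
top bin_mark 0.74 [218.1 228.7] atz [0.5794 0.2611 0.179 ] dep [0.58  0.261 0.178]
top pointer_tip 0.56 [248.8 222.2] atz [0.5958 0.1798 0.19  ] dep [0.587 0.173 0.228]
top catch1_grip 0.76 [273.5 276.2] atz [0.4556 0.1083 0.203 ] dep [0.458 0.112 0.175]
top catch2_grip 0.98 [312.3 253.9] atz [0.5137 0.0125 0.203 ] dep [0.518 0.013 0.174]
top catch2_grip 0.5 [248.8 222.6] atz [0.5919 0.1775 0.203 ] dep [0.587 0.173 0.228]
top gate_hinge 0.61 [307.9 217.8] atz [0.616  0.0278 0.165 ] dep [0.611 0.027 0.189]
top rails 0.76 [300.  256.6] atz [0.5355 0.0558 0.    ] dep [0.512 0.046 0.162]
top rails 0.41 [436.5 283.6] atz [ 0.4629 -0.3463  0.    ] dep [ 0.462 -0.343  0.014]
top log_book 0.71 [436.  283.9] atz [ 0.462  -
[... 786 characters left out ...]
11. ] atz [0.5781 0.2636 0.179 ] dep [0.578 0.263 0.179]
scene pointer_tip 0.72 [365.4 279.5] atz [0.5912 0.1752 0.19  ] dep [0.587 0.169 0.18 ]
scene pointer_tip 0.18 [322.6 243.7] atz [0.6258 0.0431 0.19  ] dep [0.624 0.04  0.186]
scene catch1_grip 0.77 [401.3 231.9] atz [0.4539 0.1038 0.203 ] dep [-0.182 -0.617 -0.821]
scene catch2_grip 0.73 [358.  215.1] atz [0.515  0.0119 0.203 ] dep [ 0.405 -0.152  0.002]
scene catch2_grip 0.62 [310.3 180.5] atz [ 0.5607 -0.149   0.203 ] dep [ 0.465 -0.343  0.01 ]
scene gate_hinge 0.94 [326.4 242.2] atz [0.6055 0.0239 0.165 ] dep [0.615 0.041 0.188]
[[-0.89, 0.34, -0.3, 0.97], [0.45, 0.67, -0.59, 0.69], [-0.0, -0.66, -0.75, 1.04], [0.0, 0.0, 0.0, 1.0]]
```

Run:
```python
import cv2
a=cv2.imread('pics/top0.png');cv2.imwrite('pics/top0c.png',cv2.resize(a[150:350,180:460],None,fx=2.85,fy=2.85,interpolation=2))
b=cv2.imread('pics/scene0.png');cv2.imwrite('pics/scene0c.png',cv2.resize(b[130:370,220:540],None,fx=2.5,fy=2.5,interpolation=2))
```

```text
(no output)
```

View pics/top0c.png

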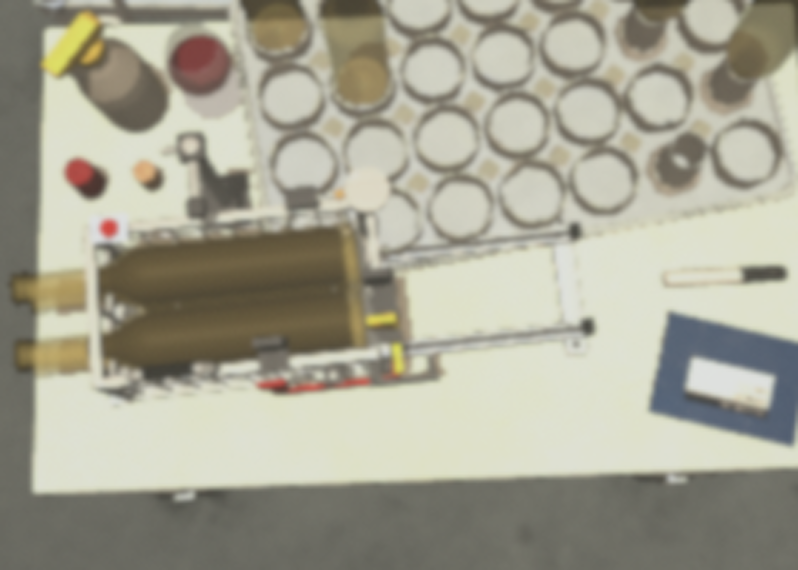

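View pics/scene0c.png

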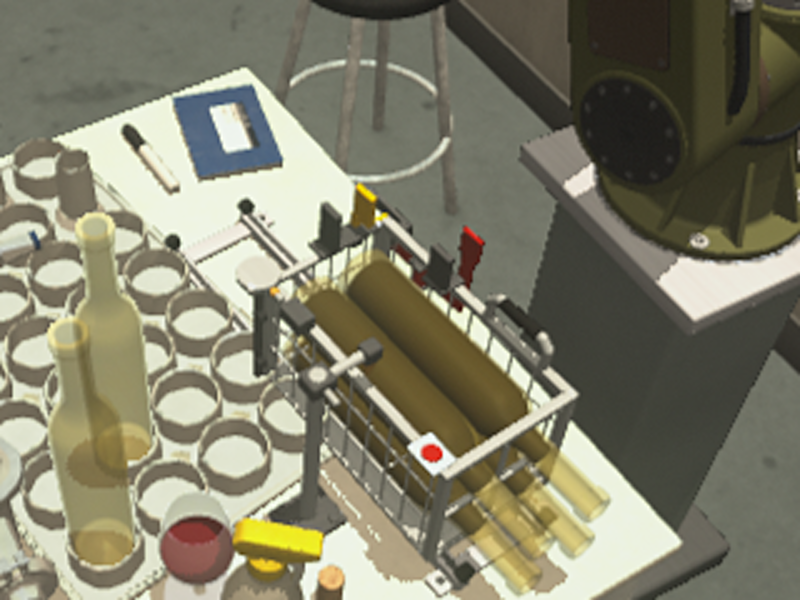

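The top view shows the bin on rails slewed about 8°, with the red dot at crop (108,228) and the pointer at about (200,205). The gate catches are at (380,320) and (270,345), and the handle is on the front rail at (165,370). I'll move over the bin for a wrist look.

move_arm(targets=[[1,0,0,-2.8,0,0,-0.2],[1,0,0,-2.8,0,0,-0.2],[1,9.6,-11.4,-2.8,0,0,-1.4],[1,9.6,-11.4,-2.8,0,0,-1.4],[1,9.6,-11.4,-2.8,0,0,-1.4],[1,9.6,-11.4,-2.8,0,0,-1.4],[1,9.6,-11.4,-2.8,0,0,-1.4],[1,9.6,-11.4,-2.8,0,0,-1.4],[1,9.6,-11.4,-2.8,0,0,-1.4],[1,9.6,-11.4,-2.8,0,0,-1.4],[1,9.6,-11.4,-2.8,0,0,-1.4],[1,9.6,-11.4,-2.8,0,0,-1.4]])

```text
time_s: 2.2
ee_pos: [0.3582, -0.0568, 0.3467]
eef_rot: [3.141, 0.0, 1.719]
force: [0.6, -1.1, -0.3]
grip_width: 0.0937
grip_force: 0.0
```

move_arm(targets=[[1,4.2,2.5,-0.3,0,0,0],[1,4.2,2.5,-0.3,0,0,0],[1,4.2,2.5,-0.3,0,0,0],[1,4.2,2.5,-0.3,0,0,0],[1,4.2,2.5,-0.3,0,0,0],[1,4.2,2.5,-0.3,0,0,0],[1,4.2,2.5,-0.3,0,0,0],[1,4.2,2.5,-0.3,0,0,0]])

```text
time_s: 3.0
ee_pos: [0.4505, 0.1665, 0.3614]
eef_rot: [3.141, 0.0, 1.718]
force: [-0.3, 0.2, 0.5]
grip_width: 0.0941
grip_force: 0.0
```

Run:
```python
from h import *
state()
c=cam('wrist'); save('w0',c[0]); meas('wrist',Z,c); print(np.round(c[3],3).tolist())
```

```text
{'time_s': 3.0, 'qpos': [0.278, 0.071, 1.467, -0.0, 1.603, 0.13], 'ee_pos': [0.451, 0.166, 0.361], 'eef_rot': [3.141, 0.0, 1.718], 'force': [-0.27, 0.161, 0.507], 'grip_width': 0.094, 'grip_force': 0.0}
wrist bin_handle 0.7 [314.9 201.4] atz [0.4447 0.196  0.206 ] dep [0.445 0.197 0.213]
wrist bin_mark 0.87 [459.  153.9] atz [0.5789 0.26   0.179 ] dep [0.579 0.26  0.179]
wrist pointer_tip 0.63 [453.7 242.9] atz [0.5911 0.173  0.19  ] dep [0.579 0.178 0.217]
wrist catch1_grip 0.93 [310.8 290.7] atz [0.4539 0.1052 0.203 ] dep [0.455 0.096 0.18 ]
[[0.989, 0.143, 0.036, 0.44], [0.147, -0.959, -0.243, 0.236], [-0.0, 0.246, -0.969, 0.526], [0.0, 0.0, 0.0, 1.0]]
```

View pics/w0.png

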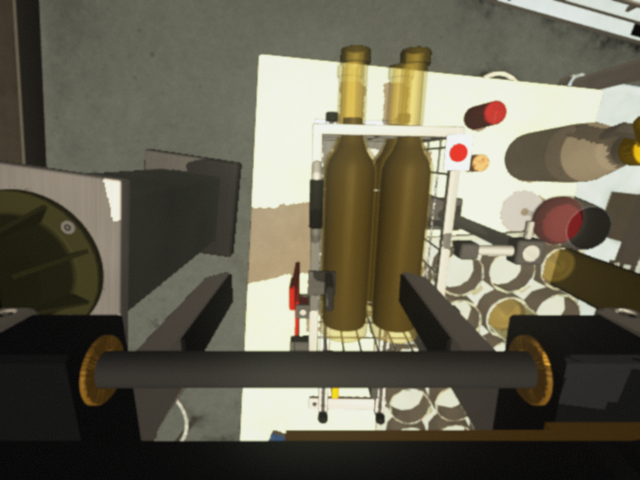

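The wrist view shows the handle at (315,202), the red tab at (296,285), the dot at (459,153) and the pointer tip near (454,243). Next I'll grip the handle.

move_arm(targets=[[0.2,0.6,0,0.8,0,0,0],[0.2,0.6,0,1.6,0,0,0],[0.2,0.6,0,2.4,0,0,0],[0.2,0.6,0,3.0,0,0,0],[0.2,0.6,0,3.2,0,0,0],[0.2,0.6,0,3.2,0,0,0],[-1,0.6,0,3.2,0,0,0],[-1,0.6,0,3.2,0,0,0],[-1,0.6,0,3.2,0,0,0],[-1,0.6,0,3.2,0,0,0],[-1,0.6,0,3.2,0,0,0],[-1,0.6,0,3.2,0,0,0]], grip_force=40)

```text
time_s: 4.55
ee_pos: [0.4462, 0.197, 0.2013]
eef_rot: [-3.141, -0.0, 1.719]
force: [-4.7, -0.5, 5.1]
grip_width: 0.0122
grip_force: 40.3
```

move_arm(targets=[[-1,-0.1,0,0,0,0,0],[-1,-0.2,0,0,0,0,0],[-1,-0.4,0,0,0,0,0],[-1,-0.6,0,0,0,0,0],[-1,-0.8,0,0,0,0,0],[-1,-1.0,0,0,0,0,0],[-1,-1.2,0,0,0,0,0],[-1,-1.35,0,0,0,0,0],[-1,-1.45,0,0,0,0,0],[-1,-1.5,0,0,0,0,0],[-1,-1.5,0,0,0,0,0],[-1,-1.5,0,0,0,0,0]])

```text
time_s: 5.75
ee_pos: [0.4557, 0.1229, 0.2013]
eef_rot: [-3.137, -0.001, 1.719]
force: [-17.1, -0.1, 10.2]
grip_width: 0.0119
grip_force: 40.0
```

Run:
```python
from h import *
state()
for n in ('wrist','scene','top'):
    c=cam(n); save(n+'1',c[0]); meas(n,['bin_mark','pointer_tip','bin_handle'],c)
    x={'scene':(370,310),'top':(245,222),'wrist':(500,300)}[n]
a=cv2.imread('pics/scene1.png')[240:340,300:440]; b=cv2.imread('pics/wrist1.png')[40:340,340:640]
cv2.imwrite('pics/c1.png',np.hstack([cv2.resize(a,(420,300),interpolation=2),b]))
```

```text
{'time_s': 5.75, 'qpos': [0.185, 0.145, 1.754, 0.001, 1.247, 0.037], 'ee_pos': [0.456, 0.123, 0.201], 'eef_rot': [-3.137, -0.001, 1.719], 'force': [-17.059, -0.067, 10.223], 'grip_width': 0.012, 'grip_force': 39.99}
wrist bin_mark 0.63 [571.5 206.9] atz [0.5876 0.187  0.179 ] dep [0.588 0.187 0.179]
wrist pointer_tip 0.57 [581.7 231.7] atz [0.5889 0.1755 0.19  ] dep [0.587 0.176 0.192]
wrist bin_handle 0.58 [315.6 304.6] atz [0.4553 0.1205 0.206 ] dep [0.455 0.123 0.211]
scene bin_mark 0.95 [366.7 286.6] atz [0.5936 0.1861 0.179 ] dep [0.594 0.187 0.18 ]
scene pointer_tip 0.79 [366.5 279.3] atz [0.5888 0.1758 0.19  ] dep [0.591 0.179 0.195]
scene pointer_tip 0.19 [368.2 286.8] atz [0.5958 0.1945 0.19  ] dep [0.592 0.19  0.182]
scene bin_handle 0.95 [406. 236.] atz [0.4532 0.1214 0.206 ] dep [0.464 0.133 0.223]
top bin_mark 0.35 [301.1 254.4] atz [0.5155 0.0422 0.179 ] dep [0.519 0.043 0.158]
top pointer_tip 0.86 [249.1 223.3] atz [0.5929 0.1789 0.19  ] dep [0.584 0.172 0.23 ]
top pointer_tip 0.33 [256.3 178.1] atz [0.7157 0.1662 0.19  ] dep [0.743 0.18  0.106]
```

View pics/c1.png

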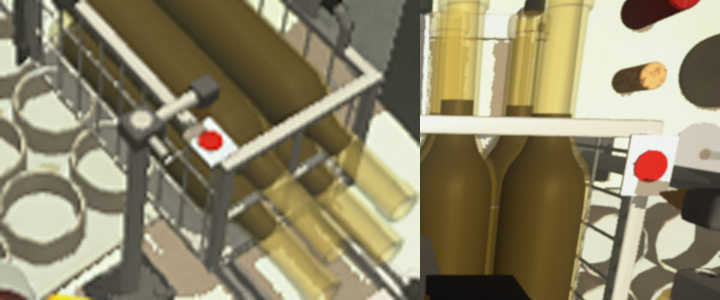

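The dot is about 11 mm left of the pointer tip. There is some side load, so I'll slide the rest and ease it.

move_arm(targets=[[-1,-0.05,-0.03,0,0,0,0],[-1,-0.12,-0.04,0,0,0,0],[-1,-0.18,-0.04,0,0,0,0],[-1,-0.22,-0.04,0,0,0,0],[-1,-0.22,-0.04,0,0,0,0],[-1,-0.22,-0.04,0,0,0,0],[-1,-0.22,-0.04,0,0,0,0]])

```text
time_s: 7.05
ee_pos: [0.457, 0.1121, 0.2014]
eef_rot: [3.141, -0.001, 1.719]
force: [-1.9, 5.2, 2.2]
grip_width: 0.0118
grip_force: 40.0
```

Run:
```python
from h import *
state()
for n in ('wrist','scene','wrist','scene','top'):
    c=cam(n); save(n+'2',c[0]); meas(n,['bin_mark','pointer_tip'],c)
    hsv=cv2.cvtColor(c[0],cv2.COLOR_RGB2HSV); m=((hsv[...,0]<8)|(hsv[...,0]>172))&(hsv[...,1]>150)&(hsv[...,2]>100)
    k,l,s,ct=cv2.connectedComponentsWithStats(m.astype('uint8'))
    for i in range(1,k):
        if s[i,4]>12:
            p=atz(ct[i],c[2],c[3],.179)
            if np.hypot(*(p[:2]-[.59,.176]))<.03: print(' red',np.round(ct[i],1),s[i,4],np.round(p,4))
a=cv2.imread('pics/scene2.png')[250:310,330:400]; b=cv2.imread('pics/wrist2.png')[180:280,520:640]
cv2.imwrite('pics/c2.png',np.hstack([cv2.resize(a,(350,300),interpolation=2),cv2.resize(b,(360,300),interpolation=2)]))
```

```text
{'time_s': 7.05, 'qpos': [0.162, 0.139, 1.761, 0.001, 1.242, 0.014], 'ee_pos': [0.457, 0.112, 0.201], 'eef_rot': [3.141, -0.001, 1.719], 'force': [-1.933, 5.215, 2.236], 'grip_width': 0.012, 'grip_force': 39.986}
wrist bin_mark 0.82 [571.3 206.5] atz [0.5894 0.1764 0.179 ] dep [0.59  0.176 0.178]
wrist pointer_tip 0.95 [584.8 212.8] atz [0.589  0.1745 0.19  ] dep [0.587 0.175 0.192]
 red [569.4 205.6] 774 [0.5882 0.1767 0.179 ]
scene bin_mark 0.83 [366.3 281.6] atz [0.5875 0.1743 0.179 ] dep [0.59  0.177 0.184]
scene pointer_tip 0.9 [366.4 278.8] atz [0.5883 0.1746 0.19  ] dep [0.59  0.177 0.194]
 red [366.9 283.2] 33 [0.5884 0.1784 0.179 ]
wrist bin_mark 0.61 [571.1 206.1] atz [0.5892 0.1766 0.179 ] dep [0.589 0.177 0.179]
 red [569.4 205.6] 772 [0.5882 0.1767 0.179 ]
scene bin_mark 0.63 [367.1 283.3] atz [0.5883 0.179  0.179 ] dep [0.588 0.178 0.177]
scene pointer_tip 0.7 [365.6 279.3] atz [0.5906 0.175  0.19  ] dep [0.591 0.176 0.191]
 red [366.9 283.2] 34 [0.5886 0.1786 0.179 ]
top bin_mark 0.76 [248.5 226.7] atz [0.5861 0.1819 0.179 ] dep [0.586 0.182 0.179]
```

View pics/c2.png

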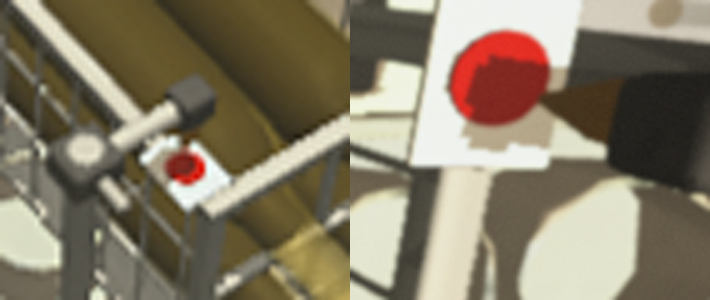

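move_arm(targets=[[-1,-0.03,0,0,0,0,0],[-1,-0.05,0,0,0,0,0],[-1,-0.05,0,0,0,0,0],[-1,-0.05,0,0,0,0,0]])

```text
time_s: 8.2
ee_pos: [0.4573, 0.1099, 0.2014]
eef_rot: [3.141, -0.002, 1.719]
force: [-2.1, 7.0, 0.9]
grip_width: 0.0117
grip_force: 40.0
```

Run:
```python
from h import *
state()
for n in ('wrist','scene'):
    c=cam(n); meas(n,['bin_mark','pointer_tip']+['catch1_grip','catch2_grip','gate_hinge']*(n=='scene'),c)
    hsv=cv2.cvtColor(c[0],cv2.COLOR_RGB2HSV); m=((hsv[...,0]<8)|(hsv[...,0]>172))&(hsv[...,1]>150)&(hsv[...,2]>100)
    k,l,s,ct=cv2.connectedComponentsWithStats(m.astype('uint8'))
    for i in range(1,k):
        p=atz(ct[i],c[2],c[3],.179)
        if s[i,4]>12 and np.hypot(*(p[:2]-[.59,.176]))<.03: print(' red',np.round(ct[i],1),s[i,:],np.round(p,4))
```

```text
{'time_s': 8.2, 'qpos': [0.157, 0.138, 1.761, 0.002, 1.242, 0.008], 'ee_pos': [0.457, 0.11, 0.201], 'eef_rot': [3.141, -0.002, 1.719], 'force': [-2.131, 7.041, 0.929], 'grip_width': 0.012, 'grip_force': 39.987}
wrist bin_mark 0.89 [572.9 205.6] atz [0.5904 0.1748 0.179 ] dep [0.592 0.175 0.177]
wrist bin_mark 0.54 [620.3 181.5] atz [0.6115 0.1912 0.179 ] dep [0.762 0.202 0.009]
wrist pointer_tip 0.8 [588.  207.7] atz [0.5901 0.1751 0.19  ] dep [0.586 0.175 0.195]
 red [569.3 205.6] [553 191  33  30 769] [0.5885 0.1745 0.179 ]
scene bin_mark 0.7 [280.3 194.8] atz [ 0.6407 -0.1596  0.179 ] dep [ 0.578 -0.32   0.017]
scene bin_mark 0.57 [362.6 281.8] atz [0.5949 0.1711 0.179 ] dep [0.595 0.172 0.18 ]
scene pointer_tip 0.87 [364.3 278.2] atz [0.5915 0.1711 0.19  ] dep [0.587 0.165 0.18 ]
scene catch1_grip 0.82 [378.2 209.8] atz [0.4631 0.0187 0.203 ] dep [0.541 0.121 0.33 ]
scene catch2_grip 0.73 [337.1 190.5] atz [ 0.5181 -0.0855  0.203 ] dep [ 0.408 -0.275 -0.   ]
scene catch2_grip 0.61 [281.3 191.2] atz [ 0.6424 -0.1465  0.203 ] dep [ 0.57 -0.33  0.02]
scene gate_hinge 0.71 [302.6 222.9] atz [ 0.6279 -0.0579  0.165 ] dep [ 0.636 -0.04   0.185]
 red [366.  282.2] [363 279   7   7  37] [0.589  0.1754 0.179 ]
```

Aligned to about 1 mm. Next I'll release and look at the catches.

move_arm(targets=[[0.0,0,0,0,0,0,0],[0.2,0,0,0,0,0,0],[0.2,0,0,0,0,0,0],[0.2,0,0,-0.5,0,0,0],[0.2,0,0,-1.5,0,0,0],[0.2,-0.5,0,-2.5,0,0,0],[0.2,-1.4,0,-3.2,0,0,0],[0.2,-2.2,0,-3.2,0,0,0],[0.2,-2.2,0,-3.2,0,0,0],[0.2,-2.2,0,-3.2,0,0,0]])

```text
time_s: 9.65
ee_pos: [0.4736, -0.0004, 0.361]
eef_rot: [-3.141, -0.0, 1.716]
force: [0.3, 1.0, -0.5]
grip_width: 0.0565
grip_force: 0.0
```

Run:
```python
from h import *
state()
for n in ('wrist','top'):
    c=cam(n); meas(n,Z,c); save(n+'3',c[0])
cv2.imwrite('pics/w3.png',cv2.imread('pics/wrist3.png'))
```

```text
{'time_s': 9.65, 'qpos': [-0.078, 0.056, 1.484, 0.0, 1.602, -0.224], 'ee_pos': [0.474, -0.0, 0.361], 'eef_rot': [-3.141, -0.0, 1.716], 'force': [0.263, 0.998, -0.464], 'grip_width': 0.056, 'grip_force': 0.0}
wrist bin_handle 0.75 [314.4 108.8] atz [0.4555 0.11   0.206 ] dep [0.456 0.109 0.21 ]
wrist bin_mark 0.64 [468.5  62. ] atz [0.5902 0.1744 0.179 ] dep [0.59  0.174 0.179]
wrist pointer_tip 0.81 [472.7  59. ] atz [0.5893 0.174  0.19  ] dep [0.586 0.171 0.199]
wrist catch1_grip 0.6 [311.4 212.5] atz [0.466  0.0178 0.203 ] dep [0.466 0.014 0.18 ]
wrist catch2_grip 0.66 [352.6 306.8] atz [ 0.5219 -0.0727  0.203 ] dep [ 0.528 -0.088  0.168]
wrist catch2_grip 0.29 [286.3 390.8] atz [ 0.4669 -0.182   0.203 ] dep [ 0.469 -0.331  0.012]
wrist gate_hinge 0.94 [440.8 297.5] atz [ 0.6263 -0.0634  0.165 ] dep [ 0.617 -0.056  0.185]
top bin_handle 0.96 [275.7 274.7] atz [0.4591 0.1026 0.206 ] dep [0.413 0.053 0.653]
top bin_mark 0.9 [249.9 229.2] atz [0.5795 0.1779 0.179 ] dep [0.579 0.178 0.181]
top pointer_tip 0.86 [247.3 221.3] atz [0.5981 0.1839 0.19  ] dep [0.59  0.177 0.227]
top catch1_grip 0.57 [308.3 273.2] atz [0.4647 0.0213 0.203 ] dep [0.43  0.008 0.528]
top catch1_grip 0.47 [339.4 214.9] atz [ 0.6163 -0.0548  0.203 ] dep [ 0.619 -0.055  0.19 ]
top catch2_grip 0.65 [346.3 250.3] atz [ 0.5245 -0.0734  0.203 ] dep [ 0.453 -0.056  0.65 ]
top gate_hinge 0.85 [339.8 217. ] atz [ 0.6196 -0.0568  0.165 ] dep [ 0.615 -0.056  0.183]
```

View pics/w3.png

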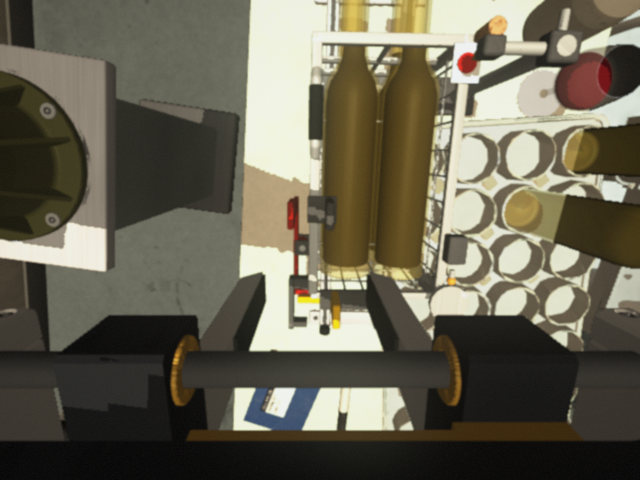

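The wrist view shows the red tab at (293,213), its dark lug at (323,211), the yellow trigger at (308,299), the hinge area around (440,297), and the dot under the pointer at (467,62). I'll squeeze the red catch, with the gripper shifted 7.5 mm to the lug side.

move_arm(targets=[[0.65,0.4,0.06,0,0,0,0],[0.65,0.4,0.06,0.8,0,0,0],[0.65,0.4,0.06,1.6,0,0,0],[0.65,0.4,0.06,2.4,0,0,0],[0.65,0.4,0.06,2.9,0,0,0],[0.65,0.4,0.06,3.18,0,0,0],[0.65,0.4,0.06,3.18,0,0,0]], grip_force=25)

```text
time_s: 11.05
ee_pos: [0.4729, 0.0206, 0.2006]
eef_rot: [-3.138, -0.001, 1.719]
force: [-0.1, -0.6, 1.6]
grip_width: 0.0776
grip_force: 0.0
```

move_arm(targets=[[-1,0,0,0,0,0,0],[-1,0,0,0,0,0,0],[-1,0,0,0,0,0,0],[-1,0,0,0,0,0,0],[-1,0,0,0,0,0,0],[-1,0,0,0,0,0,0],[-1,0,0,0,0,0,0],[-1,0,0,0,0,0,0]])

```text
time_s: 11.85
ee_pos: [0.4735, 0.0211, 0.2027]
eef_rot: [3.141, -0.001, 1.718]
force: [-2.0, 4.9, -0.0]
grip_width: 0.0279
grip_force: 25.2
```

move_arm(targets=[[0.65,0,0,0,0,0,0],[0.65,0,0,0,0,0,0],[0.65,0,0,0,0,0,0],[0.65,0,0,0,0,0,0],[0.65,0,0,-1,0,0,0],[0.65,0,0,-2,0,0,0],[0.65,-1,0,-3,0,0,0],[0.65,-2,0,-3.2,0,0,0],[0.65,-2,0.3,-3.2,0,0,0],[0.65,-2,0.3,-3.2,0,0,0]])

```text
time_s: 12.85
ee_pos: [0.5042, -0.0781, 0.3632]
eef_rot: [3.14, 0.001, 1.716]
force: [-1.2, 0.5, 0.8]
grip_width: 0.0773
grip_force: 0.0
```

Run:
```python
from h import *
state()
for n in ('wrist','top','scene'):
    c=cam(n); meas(n,['bin_handle','bin_mark','pointer_tip','catch2_grip','gate_hinge'],c); save(n+'4',c[0])
a=cv2.imread('pics/wrist4.png')[130:350,220:500]; b=cv2.imread('pics/scene4.png')[140:300,270:430]
cv2.imwrite('pics/c4.png',np.hstack([cv2.resize(a,(440,346)),cv2.resize(b,(346,346),interpolation=2)]))
```

```text
{'time_s': 12.85, 'qpos': [-0.225, 0.141, 1.386, -0.0, 1.613, -0.371], 'ee_pos': [0.504, -0.078, 0.363], 'eef_rot': [3.14, 0.001, 1.716], 'force': [-1.18, 0.488, 0.83], 'grip_width': 0.077, 'grip_force': 0.0}
wrist bin_handle 0.67 [289.    7.4] atz [0.4541 0.1074 0.206 ] dep [0.455 0.106 0.211]
wrist catch2_grip 0.75 [338.4 242.9] atz [ 0.5276 -0.0864  0.203 ] dep [ 0.531 -0.095  0.167]
wrist gate_hinge 0.75 [430.8 225.4] atz [ 0.6278 -0.0615  0.165 ] dep [ 0.62  -0.058  0.186]
wrist gate_hinge 0.32 [348.9 117.2] atz [0.521  0.0349 0.165 ] dep [0.522 0.036 0.155]
top bin_handle 0.91 [275.6 275.1] atz [0.4581 0.1029 0.206 ] dep [0.458 0.103 0.209]
top pointer_tip 0.79 [248.9 225.1] atz [0.5881 0.1792 0.19  ] dep [0.58  0.172 0.23 ]
scene bin_handle 0.58 [377.6 211.9] atz [0.4699 0.0265 0.206 ] dep [-0.152 -0.798 -0.824]
scene bin_handle 0.56 [400.3 233.4] atz [0.4603 0.1088 0.206 ] dep [0.463 0.112 0.21 ]
scene bin_mark 0.87 [361.6 281.4] atz [0.5962 0.1692 0.179 ] dep [0.596 0.169 0.179]
scene pointer_tip 0.56 [363.8 280.6] atz [0.5958 0.1762 0.19  ] dep [0.592 0.17  0.18 ]
scene catch2_grip 0.68 [365.1 282.1] atz [0.6011 0.1887 0.203 ] dep [0.591 0.175 0.18 ]
scene gate_hinge 0.9 [301.6 220.6] atz [ 0.6267 -0.066   0.165 ] dep [ 0.635 -0.048  0.186]
scene gate_hinge 0.54 [377.5 210.1] atz [ 0.4421 -0.0118  0.165 ] dep [-0.157 -0.807 -0.822]
```

View pics/c4.png

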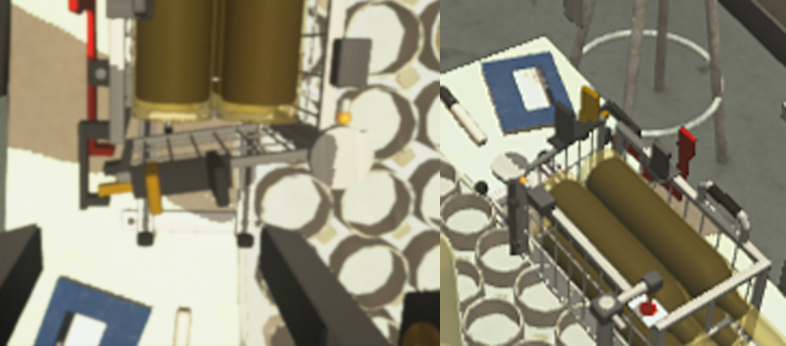

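Run:
```python
from h import *
c=cam('wrist'); pic,d,K,Tw=c
v,u=np.mgrid[:480,:640]; P=np.stack([(u-K[0,2])/K[0,0]*d,(v-K[1,2])/K[1,1]*d,d],-1)@Tw[:3,:3].T+Tw[:3,3]
hsv=cv2.cvtColor(pic,cv2.COLOR_RGB2HSV)
def clouds(zlo,zhi):
  m=(d>0)&(P[...,2]>zlo)&(P[...,2]<zhi)&(P[...,0]>.44)&(P[...,0]<.66)&(P[...,1]>-.13)&(P[...,1]<.06)
  k,l,s,ct=cv2.connectedComponentsWithStats(m.astype('uint8'))
  for i in range(1,k):
    if s[i,4]>25:
        q=P[l==i]; print(zlo,s[i,4],'min',np.round(np.percentile(q,3,0),4),'max',np.round(np.percentile(q,97,0),4),'mean',np.round(q.mean(0),4),'hsv',np.median(hsv[l==i],0), np.round(cv2.minAreaRect((q[:,:2]*1000).astype('float32')),1) if 0 else cv2.minAreaRect((q[:,:2]*1000).astype('float32')))
clouds(.195,.26); clouds(.216,.26); clouds(.178,.195)
def red(pic):
    hsv=cv2.cvtColor(pic,cv2.COLOR_RGB2HSV); m=((hsv[...,0]<8)|(hsv[...,0]>172))&(hsv[...,1]>150)&(hsv[...,2]>100)
    m[:260]=0;m[300:]=0;m[:,:340]=0;m[:,390:]=0
    y,x=np.nonzero(m); return x.mean(),y.mean(),len(x)
for n in ('scene1','scene2','scene4'): print(n,red(cv2.imread(f'pics/{n}.png')[:,:,::-1].copy()))
print(red(cam('scene')[0]))
```

```text
0.195 312 min [0.4438 0.0023 0.2008] max [0.4508 0.026  0.2222] mean [0.4478 0.0142 0.2171] hsv [  4. 183. 207.] ((447.0543212890625, 14.460162162780762), (5.814634323120117, 25.92940902709961), 6.891726970672607)
0.195 309 min [0.479  0.0065 0.2156] max [0.4876 0.0309 0.2224] mean [0.4832 0.0184 0.2202] hsv [ 21.  48. 110.] ((482.89361572265625, 18.993947982788086), (7.800637722015381, 26.012008666992188), 8.308069229125977)
0.195 311 min [ 0.5409 -0.0958  0.1976] max [ 0.5523 -0.0719  0.2215] mean [ 0.5461 -0.0828  0.216 ] hsv [24. 50. 64.] ((547.4189453125, -84.55103302001953), (8.11166763305664, 26.343923568725586), 15.78550910949707)
0.195 271 min [ 0.502  -0.1068  0.1985] max [ 0.5131 -0.0829  0.2213] mean [ 0.5075 -0.0933  0.2174] hsv [ 20. 197. 172.] ((508.0118103027344, -95.53601837158203), (7.9905171394348145, 25.826828002929688), 15.753279685974121)
0.216 232 min [0.4437 0.0027 0.2166] max [0.4506 0.0261 0.2223] mean [0.4471 0.0143 0.2205] hsv [  3.  197.  216.5] ((447.05316162109375, 14.469541549682617), (5.814634323120117, 25.910518646240234), 6.891726970672607)
0.216 29
[... 1339 characters left out ...]
 max [ 0.6446 -0.0314  0.1875] mean [ 0.6261 -0.0588  0.1858] hsv [ 24.  34. 232.] ((629.6608276367188, -56.20199203491211), (54.48101806640625, 41.50164794921875), 67.00802612304688)
0.178 56 min [ 0.5408 -0.0949  0.1784] max [ 0.5466 -0.0717  0.194 ] mean [ 0.5436 -0.0792  0.1865] hsv [24.  55.  45.5] ((543.6378784179688, -83.61943817138672), (24.116016387939453, 6.1312174797058105), 89.36508178710938)
scene1 (np.float64(369.7435897435897), np.float64(286.56410256410254), 39)
scene2 (np.float64(366.88235294117646), np.float64(283.2352941176471), 34)
scene4 (np.float64(365.8888888888889), np.float64(282.19444444444446), 36)
(np.float64(365.85714285714283), np.float64(282.2857142857143), 35)
```

The gate is ajar and the depth data put its two tabs 41 mm apart at 15.7°, which matches the sizes given. I'll now grip the yellow trigger.

move_arm(targets=[[0.65,-0.28,0.57,0,0,0,-0.13],[0.65,-0.28,0.57,0.8,0,0,-0.13],[0.65,-0.28,0.57,1.6,0,0,-0.13],[0.65,-0.28,0.57,2.4,0,0,-0.13],[0.65,-0.28,0.57,2.9,0,0,-0.13],[0.65,-0.28,0.57,3.2,0,0,-0.13],[0.65,-0.28,0.57,3.2,0,0,-0.13],[0.65,-0.28,0.57,3.2,0,0,-0.13]], grip_force=30)

```text
time_s: 14.65
ee_pos: [0.5337, -0.0858, 0.2029]
eef_rot: [3.141, 0.0, 1.849]
force: [1.2, 0.7, 0.4]
grip_width: 0.0777
grip_force: 0.0
```

move_arm(targets=[[-1,0,0,0,0,0,0],[-1,0,0,0,0,0,0],[-1,0,0,0,0,0,0],[-1,0,0,0,0,0,0],[-1,0,0,0,0,0,0],[-1,0,0,0,0,0,0],[-1,0,0,0,0,0,0]])

```text
time_s: 15.35
ee_pos: [0.5348, -0.0858, 0.2027]
eef_rot: [3.138, 0.001, 1.849]
force: [14.4, -1.0, -3.6]
grip_width: 0.0346
grip_force: 30.0
```

Run:
```python
from h import *
state()
o=ctrl.get_obs(); p0=np.array(o['ee_pos']); M=R.from_euler('xyz',o['eef_rot']).as_matrix(); yaw=o['eef_rot'][2]
a0=yaw-np.pi/2; u=np.array([np.cos(a0),np.sin(a0),0]); H=p0+.0965*u; print('a0',a0,'H',H)
for da in np.arange(.1,1.5,.1):
    a=a0+da; p=H-.0965*np.array([np.cos(a),np.sin(a),0]); print(round(da,2),np.round(M.T@(p-p0)/.05,3)[:2], 'dep')
```

```text
{'time_s': 15.35, 'qpos': [-0.227, 0.293, 1.569, 0.001, 1.275, -0.505], 'ee_pos': [0.535, -0.086, 0.203], 'eef_rot': [3.138, 0.001, 1.849], 'force': [14.422, -1.035, -3.626], 'grip_width': 0.035, 'grip_force': 30.031}
a0 0.2780998273745725 H [ 0.62763945 -0.05929454  0.20270764]
0.1 [-0.193  0.01 ] dep
0.2 [-0.383  0.038] dep
0.3 [-0.57   0.086] dep
0.4 [-0.752  0.152] dep
0.5 [-0.925  0.236] dep
0.6 [-1.09   0.337] dep
0.7 [-1.243  0.454] dep
0.8 [-1.384  0.585] dep
0.9 [-1.512  0.73 ] dep
1.0 [-1.624  0.887] dep
1.1 [-1.72   1.055] dep
1.2 [-1.799  1.231] dep
1.3 [-1.86   1.414] dep
1.4 [-1.902  1.602] dep
```

move_arm(targets=[[-1,-0.13,0.02,0,0,0,-0.07],[-1,-0.265,0.033,0,0,0,-0.14],[-1,-0.396,0.053,0,0,0,-0.21],[-1,-0.526,0.082,0,0,0,-0.28],[-1,-0.653,0.121,0,0,0,-0.35],[-1,-0.777,0.168,0,0,0,-0.42],[-1,-0.777,0.168,0,0,0,-0.42],[-1,-0.777,0.168,0,0,0,-0.42]])

```text
time_s: 16.15
ee_pos: [0.5524, -0.1208, 0.2028]
eef_rot: [3.141, 0.001, 2.266]
force: [2.0, 0.9, 4.4]
grip_width: 0.0346
grip_force: 30.1
```

```bash
cat >> h.py <<'E'
def red():
    pic,d,K,Tw=cam('scene'); hsv=cv2.cvtColor(pic,cv2.COLOR_RGB2HSV); m=((hsv[...,0]<8)|(hsv[...,0]>172))&(hsv[...,1]>150)&(hsv[...,2]>100)
    m[:260]=0;m[300:]=0;m[:,:340]=0;m[:,390:]=0
    y,x=np.nonzero(m); print('red',x.mean(),y.mean(),len(x),atz((x.mean(),y.mean()),K,Tw,.179)); return pic
E
python3 - <<'E'
from h import *
state(); save('s5',red())
E
```

```text
{'time_s': 16.15, 'qpos': [-0.28, 0.347, 1.498, -0.0, 1.295, -0.976], 'ee_pos': [0.552, -0.121, 0.203], 'eef_rot': [3.141, 0.001, 2.266], 'force': [1.971, 0.851, 4.37], 'grip_width': 0.035, 'grip_force': 30.069}
red 365.8888888888889 282.19444444444446 36 [0.58906775 0.1752324  0.179     ]
```

move_arm(targets=[[-1,-0.152,0.003,0,0,0,-0.08],[-1,-0.303,0.018,0,0,0,-0.16],[-1,-0.452,0.044,0,0,0,-0.24],[-1,-0.599,0.083,0,0,0,-0.32],[-1,-0.741,0.134,0,0,0,-0.4],[-1,-0.881,0.195,0,0,0,-0.48],[-1,-1.013,0.268,0,0,0,-0.56],[-1,-1.013,0.268,0,0,0,-0.56],[-1,-1.013,0.268,0,0,0,-0.56]])

```text
time_s: 17.1
ee_pos: [0.5954, -0.1518, 0.2028]
eef_rot: [-3.14, 0.002, 2.827]
force: [3.6, -6.4, 4.1]
grip_width: 0.0342
grip_force: 30.1
```

Run:
```python
from h import *
state(); red()
```

```text
{'time_s': 17.1, 'qpos': [-0.309, 0.456, 1.347, -0.001, 1.337, -1.564], 'ee_pos': [0.595, -0.152, 0.203], 'eef_rot': [-3.14, 0.002, 2.827], 'force': [3.573, -6.4, 4.075], 'grip_width': 0.034, 'grip_force': 30.079}
red 365.8888888888889 282.19444444444446 36 [0.58906775 0.1752324  0.179     ]
```

move_arm(targets=[[-1,-0.153,-0.009,0,0,0,-0.08],[-1,-0.305,0.006,0,0,0,-0.16],[-1,-0.455,0.032,0,0,0,-0.24],[-1,-0.603,0.072,0,0,0,-0.32],[-1,-0.746,0.123,0,0,0,-0.4],[-1,-0.836,0.16,0,0,0,-0.45],[-1,-0.836,0.16,0,0,0,-0.45],[-1,-0.836,0.16,0,0,0,-0.45],[-1,-0.836,0.16,0,0,0,-0.45]])

```text
time_s: 18.05
ee_pos: [0.6376, -0.157, 0.2029]
eef_rot: [-3.14, 0.002, -3.007]
force: [3.8, -6.2, 2.5]
grip_width: 0.0342
grip_force: 30.2
```

Run:
```python
from h import *
state(); p=red(); save('s6',p)
c=cam('top'); save('t6',c[0]); meas('top',['bin_mark','pointer_tip','catch2_grip','gate_hinge','log_book','marker'],c)
a=p[140:320,230:430]; b=c[0][190:300,200:380]
save('c6',np.hstack([cv2.resize(a,(400,360)),cv2.resize(b,(400,360))]))
```

```text
{'time_s': 18.05, 'qpos': [-0.297, 0.553, 1.204, -0.001, 1.383, -2.002], 'ee_pos': [0.638, -0.157, 0.203], 'eef_rot': [-3.14, 0.002, -3.007], 'force': [3.784, -6.214, 2.528], 'grip_width': 0.034, 'grip_force': 30.154}
red 365.8888888888889 282.19444444444446 36 [0.58906775 0.1752324  0.179     ]
top bin_mark 0.78 [253.  225.6] atz [0.5893 0.1703 0.179 ] dep [0.59  0.171 0.178]
top pointer_tip 0.77 [248.6 223.2] atz [0.5931 0.1802 0.19  ] dep [0.584 0.173 0.232]
top gate_hinge 0.77 [339.9 214.1] atz [ 0.6276 -0.057   0.165 ] dep [ 0.621 -0.056  0.192]
top log_book 0.65 [438.8 283.6] atz [ 0.463 -0.353  0.   ] dep [ 0.462 -0.351  0.009]
top marker 0.58 [430.4 242.5] atz [ 0.5848 -0.3319  0.    ] dep [ 0.585 -0.332  0.002]
```

View pics/c6.png

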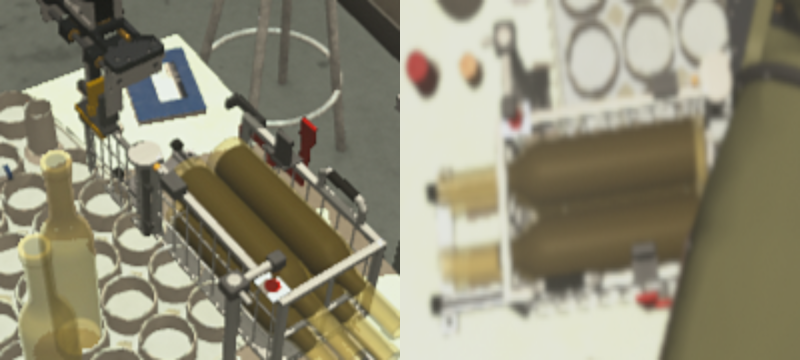

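The gate is held at about 1.56 rad. The dot has not moved in the picture: it is at crop (272,286), under the pointer tip. The residual force is low, so I'm handing the job in.

```bash
python3 -c "
from station import ctrl
print(ctrl.hand_in())"
```

```text
the job is handed in; nothing more can be done
None
```

Job handed in at about 18 s of the 64 s allowed: the dot is under the pointer to about 1 mm, both catches were squeezed in order, and the gate is held open at about 1.56 rad (89°); I touched none of the other things on the cart.

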